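# Make up two bolt kits for the trainees

## Task

Make up the two trainee kits from the steel stock, one part to a bay, counting the bays from the tray's wire handle: the three-bay tray gets the long bolt, then the tall sleeve, then the large nut; the two-bay tray gets the short bolt, then the small nut. Every part must stand flat on the floor of its own bay, the bolts on their heads with the shank up. The low collar belongs to no kit: leave it, the oil bottle and the hammer where they are.

Things in the scene. Friction and masses are not known exactly. Their poses are not given: they have to be found in the camera images.
- long_bolt_c (a point): Long hexagon-head bolt, standing on its head with the shank straight up: 100 mm high in all, head 46 mm across flats and 19 mm high, shank 30 mm in diameter above it; about 0.55 kg. Point at its centre, half-way up; its z axis points up. Loose, plain steel, standing on the bench in the row of stock nearest the robot (50 mm above its foot).
- short_bolt_c (a point): Short hexagon-head bolt, standing on its head with the shank straight up: 60 mm high in all, head 30 mm across flats and 13 mm high, shank 20 mm in diameter above it; about 0.18 kg. Point at its centre, half-way up; its z axis points up. Loose, plain steel, standing on the bench in the row of stock nearest the robot (30 mm above its foot).
- large_nut_c (a point): Large hexagon nut lying flat: 46 mm across flats (53 mm over corners), 24 mm high, 28 mm bore; about 0.2 kg. Two of its flats face the point's +x and -x, the others follow every 60 degrees. Point at its centre, half-way up; its z axis points up. Loose, plain steel, standing on the bench in the row of stock nearest the robot (12 mm above its foot).
- small_nut_c (a point): Small hexagon nut lying flat: 30 mm across flats (35 mm over corners), 18 mm high, 18 mm bore; about 0.07 kg. Two of its flats face the point's +x and -x, the others follow every 60 degrees. Point at its centre, half-way up; its z axis points up. Loose, plain steel, standing on the bench in the row of stock nearest the robot (9 mm above its foot).
- sleeve_c (a point): Tall spacer sleeve: round tube standing on end, 50 mm outside diameter, 31 mm bore, 45 mm high; about 0.4 kg. Point at its centre, half-way up; its z axis points up. Loose, plain steel, standing on the bench in the row of stock nearest the robot (22.5 mm above its foot).
- collar_c (a point): Low collar: ring of the same diameters as the sleeve (50 and 31 mm) but only 20 mm high. It belongs to no kit and stays where it is. Point at its centre, half-way up; its z axis points up. Loose, plain steel, standing on the bench in the row of stock nearest the robot (10 mm above its foot).
- tray3: Plywood kit tray with three bays in a row along its own y: 120 mm (x) by 246 mm (y). Origin at the centre of its underside, on the bench; bay centres at y = +80 mm (handle end), 0 and -80 mm. Fixed to the bench. Floor 5 mm thick, all walls and dividers 6 mm thick with their tops 14 mm above the bench; each bay is 108 mm (x) by 74 mm (y) inside. A low U-shaped bright metal wire handle (60 mm wide, standing out 34 mm, 12 mm high) is on the end that points along its own +y.
- tray2: Plywood kit tray with two bays in a row along its own y: 120 mm (x) by 166 mm (y). Origin at the centre of its underside, on the bench; bay centres at y = -40 mm (handle end) and +40 mm. Fixed to the bench. Floor 5 mm thick, all walls and dividers 6 mm thick with their tops 14 mm above the bench; each bay is 108 mm (x) by 74 mm (y) inside. A low U-shaped bright metal wire handle (60 mm wide, standing out 34 mm, 12 mm high) is on the end that points along its own -y.
- oil_bottle_c (a point): Bystander: black plastic oil bottle with a red cap, 56 mm in diameter, 150 mm high, standing loose at the right-hand end of the stock row. Point on its axis, 75 mm above its foot.
- hammer_grip (a point): Bystander: hammer with a wooden handle, 280 mm long, lying loose beyond the left-hand end of the stock row, pointing roughly to and from the robot, handle along the point's x. Point in the middle of its grip.

How it is judged (in metres and radians):
At the end, for the whole second after the job is handed in: Each of the five parts rests upright (0.1 rad) on the floor (3 mm) of its named bay, its centre within 45 mm (tray x) and 26 mm (tray y) of the bay's centre. Collar, oil bottle and hammer are within 30 mm of their starts (x of long_bolt_c in the frame of tray3 between -0.045 and 0.045 m and y of long_bolt_c in the frame of tray3 between 0.054 and 0.106 m and z of long_bolt_c in the frame of tray3 between 0.052 and 0.058 m and angle between each of long_bolt_c, sleeve_c, large_nut_c, short_bolt_c, small_nut_c's own z axis and vertical below 0.1 rad and linear speed of each of long_bolt, sleeve, large_nut, short_bolt, small_nut below 0.02 m/s and x of sleeve_c in the frame of tray3 between -0.045 and 0.045 m and y of sleeve_c in the frame of tray3 between -0.026 and 0.026 m and z of sleeve_c in the frame of tray3 between 0.0245 and 0.0305 m and x of large_nut_c in the frame of tray3 between -0.045 and 0.045 m and y of large_nut_c in the frame of tray3 between -0.106 and -0.054 m and z of large_nut_c in the frame of tray3 between 0.014 and 0.02 m and x of short_bolt_c in the frame of tray2 between -0.045 and 0.045 m and y of short_bolt_c in the frame of tray2 between -0.066 and -0.014 m and z of short_bolt_c in the frame of tray2 between 0.032 and 0.038 m and x of small_nut_c in the frame of tray2 between -0.045 and 0.045 m and y of small_nut_c in the frame of tray2 between 0.014 and 0.066 m and z of small_nut_c in the frame of tray2 between 0.011 and 0.017 m and distance of each of collar_c, oil_bottle_c, hammer_grip from where it was at the start of the episode below 0.03 m); the robot touches nothing.
It fails at once if the low collar was moved more than 30 mm (distance of collar_c from where it was at the start of the episode above 0.03 m).
It fails at once if the oil bottle was moved more than 30 mm (distance of oil_bottle_c from where it was at the start of the episode above 0.03 m).
It fails at once if the hammer was moved more than 30 mm (distance of hammer_grip from where it was at the start of the episode above 0.03 m).
It also fails if it takes over 106 s, if anything falls off the work surface, if the arm or the gripper's body presses on something with over 40 N, if the wrist force passes 120 N, or if a joint passes its speed limit or range.

## Robot

A 6-joint arm with a two-finger parallel gripper is mounted at the origin on the work surface. World frame = base frame: x ahead of the robot, y to its left, z up, the work surface at z = 0. Lengths are in mm, angles in rad, forces in N, time in s.
With the tool pointing down it reaches from about 300 to 775 mm from the base axis. Payload 14.6 kg.
Tool frame: the origin (TCP) lies midway between the tips of the shut fingers; the grasp point (between the pads) lies manip.tcp_to_grasp behind it (manip.tcp_to_grasp is the distance from the TCP to the grasp point, in mm); x points along the fingers, z is the direction in which the jaws open and shut, and the axes are right-handed (so a half turn about x gives the same grasp; the last joint's range is limited). The gripper opens to 94 mm and grips with 3 to 60 N. Pads are 16 mm wide; open, the fingers measure 119 mm over their backs; the gripper's body (75 mm by 177 mm) begins 78 mm behind the grasp point.
Start: joints at [1.214, 0.3, 1.521, -0, 1.321, -0.067], TCP at [157.166, 527.056, 205.446] pointing down, gripper open.
Joint ranges: [-3.03, 3.03], [-0.79, 2.21], [0.23, 2.52], [-1.04, 4.18], [0, 3.07], [-2.55, 2.55]. Speed limits (rad/s): [2.22, 2.22, 2.57, 3.14, 3.14, 3.14].

## Interface

Orientations are given as [roll, pitch, yaw] about the fixed x, y, z axes, in that order (R = Rz(yaw) Ry(pitch) Rx(roll)).
In Python, from cell import manip gives the robot as it stands.
- The arm moves only by the shell command python3 -m jog 'ROWS' [FORCE]. ROWS is JSON, a list of rows, each an object of numbers: "grip": the opening, from 0 (shut) to 1 (fully open); "tx", "ty", "tz": the shift along the tool's x, y, z in units of 40 mm (1.0 is 40 mm); "turn": the turn about the tool's x in units of 6 degrees (1.0 is 6 degrees). In form: [{"grip": .., "tx": .., "ty": .., "tz": .., "turn": ..}, ...]. A call has 1 to 12 rows; each row is the pose to reach, as a shift and turn from the pose commanded when the call began, along the tool's axes at that moment; what a row does not reach only later rows make up. A row lasts 1/12 s, in which the tool goes at most 41.7 mm and 7.16 degrees, less where a joint would pass 70% of its speed; a pose out of reach is approached as far as the arm can. A call with a gripper value outside its range is refused whole. The fingers move at their own pace and stop on an object; FORCE is the grip in N (left out, the last holds). Time passes only in rows, so rows that repeat a pose let the fingers close. It gives the time, the measured TCP pose, the force and the opening at its end, in the units of the state.
- manip.read_state(): the state, without advancing time (a new reading comes with each control period).
- manip.camera(name): name is "scene" or "top" or "wrist"; returns a dict with "image" (400x640x3 uint8, red, green, blue), "fx", "fy", "cx", "cy" (pixels), "eye" and "attitude" of the camera in the world. Camera axes: x right, y up, looking along -z (the intrinsics and any distortion apply to the point x, -y, -z); pixel columns grow to the right and rows downward; lengths in mm; the calibration is good to about 2 mm. A picture is of the moment at which its call begins. There is no depth.
- manip.sign_off(): hands the job in, once; it reports no verdict.
The state is a dict: "clock": time; "joints": joint angles; "qd": joint speeds; "effort": joint torques, N m; "eef_pos": TCP position; "eef_rot": TCP orientation; "wrist_force": force on the tool from outside, world axes, zero at the start; "moment": the same for the moment, N m; "finger_gap": finger opening in mm.
Only numpy, scipy, OpenCV 4.12 (cv2) and the standard library are available. Lean on these libraries where they do the work, as an engineer would, in place of code of your own. Each camera call takes 0.05 s, during which the arm holds its last target. There are 200 camera calls.

## Working session

There is one attempt and no reset: what is moved stays moved. The work goes in short steps, Python scripts to look and compute and a shell command to move; the robot and the scene stay as the last step left them, time stands still between calls to the robot, and variables do not carry over. Pictures are saved under pics/ and viewed, about 12 in all and at most 16, crops included, and the job is handed in when it is done.

```bash
ls; mkdir -p pics; python3 - <<'E'
from cell import manip
import cv2
print(manip.read_state(), manip.tcp_to_grasp)
for n in("top","scene"):
    c=manip.camera(n); cv2.imwrite(f"pics/{n}0.png",c["image"][:,:,::-1]); print(n,{k:v for k,v in c.items() if k!="image"})
E
```

```text
pics
{'clock': 0.0, 'joints': array([ 1.21444009e+00,  3.00476878e-01,  1.52156882e+00, -3.54951027e-06,
        1.32070933e+00, -6.66049456e-02]), 'qd': array([ 0.00165974,  0.00187702, -0.00268196,  0.00173127,  0.00022199,
       -0.0012248 ]), 'effort': array([-1.77297781e-03, -5.31808054e+01, -3.52733409e+01,  7.07428926e-02,
        2.44711968e-02, -6.75681531e-05]), 'eef_pos': array([157.05780576, 526.82649169, 204.88834986]), 'eef_rot': array([ 3.07794549,  1.56963395, -1.9241939 ]), 'wrist_force': array([0.01121193, 0.48028911, 0.00400222]), 'moment': array([-0.04363529, -0.03876736, -0.03850687]), 'finger_gap': 94.18679146067508} 18.8
top {'fx': 412.6694505997443, 'fy': 412.6694505997443, 'cx': 319.638949577176, 'cy': 198.3907745166431, 'eye': array([ 415.3308093 ,    4.29922161, 1242.55100248]), 'attitude': array([ 0.09880163, -0.00464122, -1.57063099])}
scene {'fx': 370.93799618388454, 'fy': 370.93799618388454, 'cx': 323.15982225151834, 'cy': 201.52657295550543, 'eye': array([ 936.73148258, -332.91715601,  932.09271467]), 'attitude': array([0.55087413, 0.00567806, 0.87562425])}
```

View pics/top0.png

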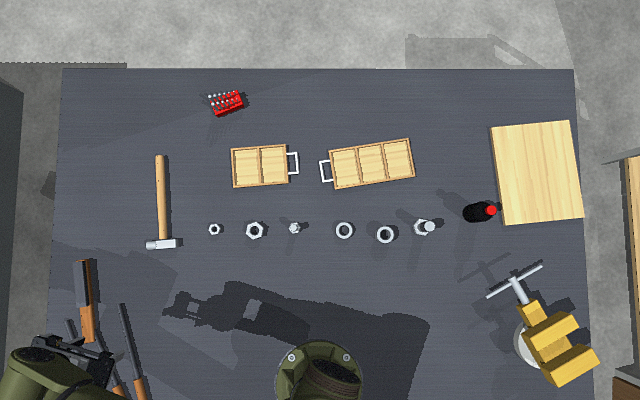

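View pics/scene0.png

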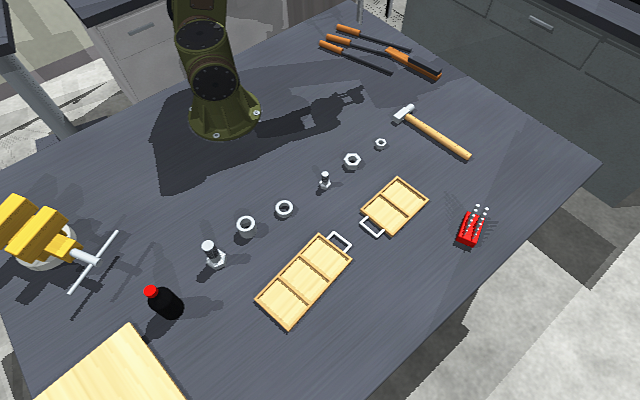

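```bash
cat > h.py <<'E'
import numpy as np, cv2
from scipy.spatial.transform import Rotation as R
from cell import manip
def rot(c): return R.from_euler('xyz',c["attitude"]).as_matrix()
def proj(c,P):
    p=(np.atleast_2d(P)-c["eye"])@rot(c)
    return np.c_[c["cx"]+c["fx"]*p[:,0]/-p[:,2], c["cy"]-c["fy"]*p[:,1]/-p[:,2]]
def ray(c,uv,z):
    uv=np.atleast_2d(uv).astype(float)
    d=np.c_[(uv[:,0]-c["cx"])/c["fx"],-(uv[:,1]-c["cy"])/c["fy"],-np.ones(len(uv))]@rot(c).T
    return c["eye"]+d*((z-c["eye"][2])/d[:,2])[:,None]
E
python3 - <<'E'
from h import *
import pickle
t=manip.camera("top"); s=manip.camera("scene"); pickle.dump((t,s),open("c0.pkl","wb"))
a=cv2.resize(t["image"][130:255,195:445],None,fx=3.2,fy=3.2,interpolation=cv2.INTER_CUBIC)
cv2.imwrite("pics/t1.png",a[:,:,::-1])
b=cv2.resize(s["image"][125:335,185:435],None,fx=2.85,fy=2.85,interpolation=cv2.INTER_CUBIC)
cv2.imwrite("pics/s1.png",b[:,:,::-1])
E
```

```text
(no output)
```

View pics/t1.png

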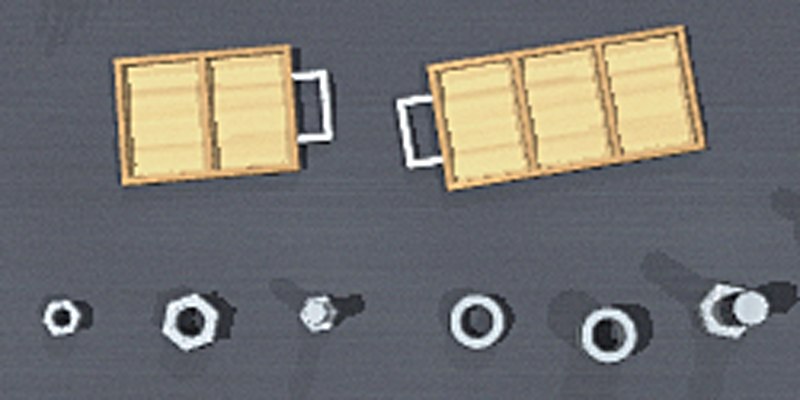

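View pics/s1.png

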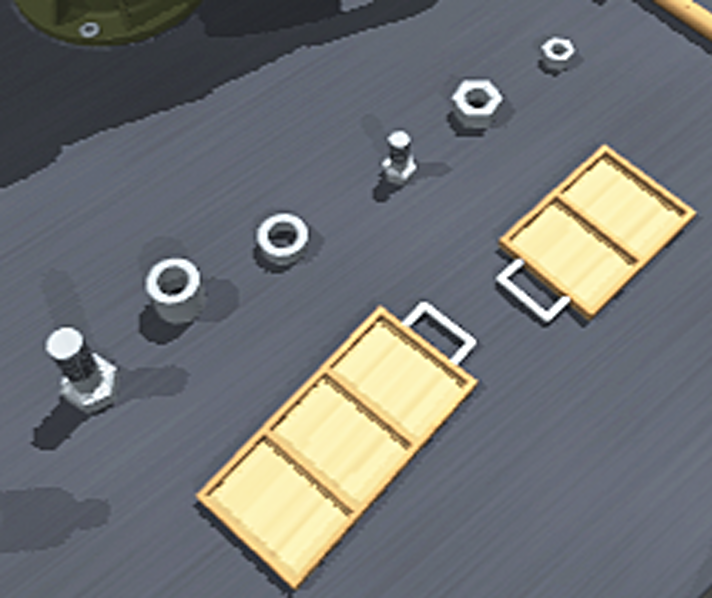

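```bash
python3 - <<'E'
from h import *
import pickle
t,s=pickle.load(open("c0.pkl","rb"))
T=lambda a:(np.array(a)+.5)/3.2-.5+[195,130]
S=lambda a:(np.array(a)+.5)/2.85-.5+[185,125]
for n,z,a,b in [("sn",18,(62,317),(557,49)),("ln",24,(190,321),(477,100)),("sb",60,(319,307),(399,141)),("col",20,(477,321),(282,238)),("slv",45,(608,334),(174,282)),("lb",100,(750,307),(65,344))]:
    p,q=ray(t,T(a),z)[0],ray(s,S(b),z)[0]; print(n,p.round(1),q.round(1),'radius',np.hypot(*p[:2]).round())
for n,A,B in [("tray2",[(114,59),(291,45),(299,170),(122,185)],[(604,146),(695,213),(592,318),(500,241)]),("tray3",[(428,66),(684,26),(706,148),(449,190)],[(378,308),(477,382),(296,588),(198,496)])]:
    for K,c,f in((A,t,T),(B,s,S)):
        P=ray(c,f(K),14)[:,:2]; print(n,P.round(1).tolist(),'c',P.mean(0).round(1),'sides',np.linalg.norm(P-np.roll(P,-1,0),axis=1).round())
E
```

```text
sn [446.4 310.9  18. ] [447.2 306.3  18. ] radius 544.0
ln [442.6 191.7  24. ] [446.2 185.5  24. ] radius 482.0
sb [454.3  71.2  60. ] [453.6  69.3  60. ] radius 460.0
col [442.8 -72.5  20. ] [447.6 -78.8  20. ] radius 449.0
slv [ 430.5 -189.4   45. ] [ 434.  -193.5   45. ] radius 470.0
lb [ 453.1 -303.8  100. ] [ 455.4 -308.   100. ] radius 546.0
tray2 [[689.8, 269.0], [703.5, 101.8], [584.1, 93.3], [569.8, 258.9]] c [636.8 180.8] sides [168. 120. 166. 120.]
tray2 [[573.4, 253.0], [691.9, 263.7], [708.3, 98.2], [588.3, 88.8]] c [640.5 175.9] sides [119. 166. 120. 165.]
tray3 [[683.5, -27.9], [722.4, -271.1], [605.3, -289.4], [565.3, -47.4]] c [ 644.1 -158.9] sides [246. 118. 245. 120.]
tray3 [[567.6, -52.9], [686.2, -31.0], [726.2, -272.0], [608.5, -291.0]] c [ 647.1 -161.7] sides [121. 244. 119. 242.]
```

```bash
cat >> h.py <<'E'
def tool():
    s=manip.read_state(); return s, R.from_euler('xyz',s["eef_rot"]).as_matrix()
def go(x,y,z,head=None):
    """shift/turn in jog units from the present pose to TCP x,y,z, jaw axis heading (deg, mod 180)"""
    s,M=tool(); d=M.T@(np.array([x,y,z])-s["eef_pos"])/40
    h=np.degrees(np.arctan2(M[1,2],M[0,2])); turn=0
    if head is not None: turn=-(((head-h)+90)%180-90)/6
    print("t%.1f"%s["clock"],"pos",s["eef_pos"].round(1),"head %.1f"%h,"tilt",M[:,0].round(3),"j6 %.2f"%s["joints"][5],"gap %.1f"%s["finger_gap"],"F",s["wrist_force"].round(1),"| tx,ty,tz",d.round(2),"turn %.2f"%turn)
E
python3 - <<'E'
from h import *
M=tool()[1]; print(M.round(3)); go(446,250,200,0)
E
```

```text
[[-0.    -0.958  0.286]
 [-0.001  0.286  0.958]
 [-1.     0.    -0.001]]
t0.2 pos [157.1 526.9 205.1] head 73.4 tilt [-0.    -0.001 -1.   ] j6 -0.07 gap 93.8 F [-0.   0.8 -0.2] | tx,ty,tz [ 0.13 -8.9  -4.57] turn 12.23
```

```bash
python3 -m jog '[{"grip":1,"tx":0.1,"ty":-0.8,"tz":-0.4,"turn":1},{"grip":1,"tx":0.1,"ty":-1.6,"tz":-0.8,"turn":2},{"grip":1,"tx":0.1,"ty":-2.4,"tz":-1.2,"turn":3},{"grip":1,"tx":0.1,"ty":-3.3,"tz":-1.7,"turn":4.2},{"grip":1,"tx":0.1,"ty":-4.2,"tz":-2.2,"turn":5.4},{"grip":1,"tx":0.1,"ty":-5.1,"tz":-2.6,"turn":6.5},{"grip":1,"tx":0.1,"ty":-6,"tz":-3.1,"turn":7.6},{"grip":1,"tx":0.1,"ty":-6.9,"tz":-3.5,"turn":8.8},{"grip":1,"tx":0.1,"ty":-7.8,"tz":-4,"turn":10},{"grip":1,"tx":0.1,"ty":-8.5,"tz":-4.3,"turn":11.2},{"grip":1,"tx":0.1,"ty":-8.9,"tz":-4.6,"turn":12.2},{"grip":1,"tx":0.1,"ty":-8.9,"tz":-4.6,"turn":12.2}]' 30
python3 - <<'E'
from h import *
c=manip.camera("wrist"); cv2.imwrite("pics/w1.png",c["image"][:,:,::-1]); print({k:v for k,v in c.items() if k!="image"}); go(446,309,100,0)
import pickle; pickle.dump(c,open("w1.pkl","wb"))
E
```

```text
clock: 1.2
eef_pos: [447.6, 246.4, 201.1]
eef_rot: [-1.843, 1.57, -1.85]
wrist_force: [0.2, 0.2, 0.4]
finger_gap: 93.9
{'fx': 287.89189887748574, 'fy': 287.89189887748574, 'cx': 319.98835733119216, 'cy': 196.64166966839264, 'eye': array([446.67694515, 322.76077397, 379.7241111 ]), 'attitude': array([-0.26857522, -0.00039178, -0.00569842])}
t1.2 pos [446.5 247.8 201.2] head 0.0 tilt [-0.001 -0.    -1.   ] j6 0.43 gap 94.2 F [-0.8  0.  -0.3] | tx,ty,tz [ 2.53  1.53 -0.01] turn 0.01
```

View pics/w1.png

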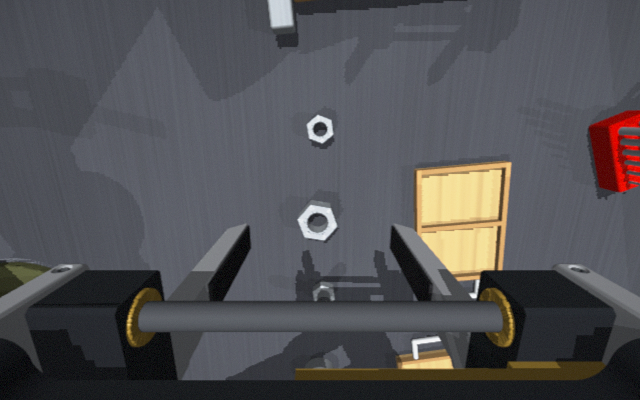

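```bash
cat >> h.py <<'E'
def hexfit(c,uv,z,r=30,th=170):
    g=cv2.cvtColor(c["image"],cv2.COLOR_RGB2GRAY); u,v=uv
    k=4; roi=cv2.resize(g[v-r:v+r,u-r:u+r],None,fx=k,fy=k,interpolation=cv2.INTER_CUBIC)
    n,l,st,_=cv2.connectedComponentsWithStats((roi>th).astype(np.uint8)); i=1+np.argmax(st[1:,4])
    p=cv2.findContours((l==i).astype(np.uint8),0,cv2.CHAIN_APPROX_NONE)[0][0][:,0]
    P=ray(c,(p+.5)/k-.5+[u-r,v-r],z)[:,:2]
    a=np.arange(0,60,1.); W=[]
    for b in a: W.append([np.ptp(P@[np.cos(t),np.sin(t)]) for t in np.radians([b,b+60,b+120])])
    W=np.array(W); b=a[np.argmin(W.sum(1))]
    h=cv2.convexHull(P.astype(np.float32)); m=cv2.moments(h); ctr=np.array([m["m10"],m["m01"]])/m["m00"]
    print("centre",ctr.round(1),"flat normals at",b,"+60k; widths",W[np.argmin(W.sum(1))].round(1),"max",W.max().round(1),"area",round(m["m00"]))
E
python3 - <<'E'
from h import *
import pickle
c=pickle.load(open("w1.pkl","rb"))
for th in (150,180,205): hexfit(c,(320,129),18,th=th); hexfit(c,(317,222),24,th=th)
print(proj(c,[[446,309,18],[444,189,24]]).round())
E
```

```text
centre [446.3 309.3] flat normals at 9.0 +60k; widths [30.8 30.5 30.7] max 34.5 area 803
centre [442.1 189.7] flat normals at 20.0 +60k; widths [47.  46.9 46.9] max 52.9 area 1885
centre [446.3 309.3] flat normals at 9.0 +60k; widths [29.9 29.8 29.9] max 33.8 area 762
centre [442.1 189.7] flat normals at 20.0 +60k; widths [46.  45.9 46. ] max 51.9 area 1810
centre [446.3 309.3] flat normals at 9.0 +60k; widths [28.9 29.1 29.2] max 32.9 area 722
centre [442.1 189.7] flat normals at 20.0 +60k; widths [45.1 45.1 45. ] max 51.1 area 1738
[[319. 129.]
 [318. 223.]]
```

```bash
python3 -c "
from h import *
go(446.3,309.3,60,9); go(446.3,309.3,4,9)"
```

```text
t1.2 pos [446.5 247.8 201.2] head 0.0 tilt [-0.001 -0.    -1.   ] j6 0.43 gap 94.2 F [-0.8  0.  -0.3] | tx,ty,tz [ 3.53  1.54 -0.  ] turn -1.49
t1.2 pos [446.5 247.8 201.2] head 0.0 tilt [-0.001 -0.    -1.   ] j6 0.43 gap 94.2 F [-0.8  0.  -0.3] | tx,ty,tz [ 4.93  1.54 -0.  ] turn -1.49
```

```bash
python3 -m jog '[{"grip":0.7,"tx":0.5,"ty":0.5,"tz":0,"turn":-0.5},{"grip":0.7,"tx":1,"ty":1,"tz":0,"turn":-1},{"grip":0.7,"tx":1.6,"ty":1.5,"tz":0,"turn":-1.5},{"grip":0.7,"tx":2.4,"ty":1.54,"tz":0,"turn":-1.5},{"grip":0.7,"tx":3.2,"ty":1.54,"tz":0,"turn":-1.5},{"grip":0.7,"tx":3.9,"ty":1.54,"tz":0,"turn":-1.5},{"grip":0.7,"tx":4.4,"ty":1.54,"tz":0,"turn":-1.5},{"grip":0.7,"tx":4.7,"ty":1.54,"tz":0,"turn":-1.5},{"grip":0.7,"tx":4.9,"ty":1.54,"tz":0,"turn":-1.5},{"grip":0.7,"tx":4.9,"ty":1.54,"tz":0,"turn":-1.5},{"grip":0.7,"tx":4.9,"ty":1.54,"tz":0,"turn":-1.5}]' 30
python3 -c "
from h import *
go(446.3,309.3,4,9)"
```

```text
clock: 2.17
eef_pos: [445.7, 311.1, 6.2]
eef_rot: [0.443, 1.57, 0.604]
wrist_force: [-0.4, -0.1, -0.5]
finger_gap: 65.9
t2.2 pos [445.7 311.1   6.2] head 9.3 tilt [ 0.001  0.001 -1.   ] j6 0.38 gap 65.9 F [-0.4 -0.1 -0.5] | tx,ty,tz [ 0.06 -0.05  0.01] turn 0.04
```

Fine. Close, hold, then lift.

```bash
python3 -m jog '[{"grip":0.2,"tx":0.05,"ty":-0.03,"tz":0,"turn":0},{"grip":0.2,"tx":0.05,"ty":-0.03,"tz":0,"turn":0},{"grip":0.2,"tx":0.05,"ty":-0.03,"tz":0,"turn":0},{"grip":0.2,"tx":0.05,"ty":-0.03,"tz":0,"turn":0},{"grip":0.2,"tx":0.05,"ty":-0.03,"tz":0,"turn":0},{"grip":0.2,"tx":0.05,"ty":-0.03,"tz":0,"turn":0},{"grip":0.2,"tx":0.05,"ty":-0.03,"tz":0,"turn":0},{"grip":0.2,"tx":0.05,"ty":-0.03,"tz":0,"turn":0}]' 30
python3 -c "
from h import *
go(446.3,309.3,64,9);go(635.2,218.2,60,4.7);go(635.2,218.2,10,4.7)"
```

```text
clock: 2.83
eef_pos: [445.9, 309.5, 3.7]
eef_rot: [0.269, 1.57, 0.43]
wrist_force: [0.0, -0.7, 3.6]
finger_gap: 29.6
t2.8 pos [445.9 309.5   3.7] head 9.2 tilt [ 0.  0. -1.] j6 0.38 gap 29.6 F [ 0.  -0.7  3.6] | tx,ty,tz [-1.51 -0.01  0.01] turn 0.03
t2.8 pos [445.9 309.5   3.7] head 9.2 tilt [ 0.  0. -1.] j6 0.38 gap 29.6 F [ 0.  -0.7  3.6] | tx,ty,tz [-1.41 -3.01  4.31] turn 0.75
t2.8 pos [445.9 309.5   3.7] head 9.2 tilt [ 0.  0. -1.] j6 0.38 gap 29.6 F [ 0.  -0.7  3.6] | tx,ty,tz [-0.16 -3.01  4.31] turn 0.75
```

```bash
python3 -m jog '[{"grip":0.2,"tx":-0.3,"ty":0,"tz":0,"turn":0},{"grip":0.2,"tx":-0.8,"ty":0,"tz":0,"turn":0},{"grip":0.2,"tx":-1.3,"ty":-0.2,"tz":0.3,"turn":0.1},{"grip":0.2,"tx":-1.4,"ty":-0.5,"tz":0.8,"turn":0.2},{"grip":0.2,"tx":-1.4,"ty":-0.9,"tz":1.4,"turn":0.3},{"grip":0.2,"tx":-1.4,"ty":-1.4,"tz":2,"turn":0.4},{"grip":0.2,"tx":-1.4,"ty":-1.8,"tz":2.6,"turn":0.5},{"grip":0.2,"tx":-1.4,"ty":-2.2,"tz":3.2,"turn":0.6},{"grip":0.2,"tx":-1.4,"ty":-2.6,"tz":3.7,"turn":0.7},{"grip":0.2,"tx":-1.4,"ty":-2.9,"tz":4.1,"turn":0.75},{"grip":0.2,"tx":-1.4,"ty":-3,"tz":4.3,"turn":0.75},{"grip":0.2,"tx":-1.4,"ty":-3,"tz":4.3,"turn":0.75}]'
python3 -c "
from h import *
go(635.2,218.2,10,4.7)"
```

```text
clock: 3.83
eef_pos: [635.9, 217.3, 59.8]
eef_rot: [-0.264, 1.571, -0.184]
wrist_force: [-0.6, -0.1, -0.8]
finger_gap: 29.8
t3.8 pos [635.9 217.3  59.8] head 4.6 tilt [ 0. -0. -1.] j6 0.19 gap 29.8 F [-0.6 -0.1 -0.8] | tx,ty,tz [ 1.24  0.02 -0.02] turn -0.02
```

```bash
python3 -m jog '[{"grip":0.2,"tx":0.5,"ty":0,"tz":0,"turn":0},{"grip":0.2,"tx":0.9,"ty":0,"tz":0,"turn":0},{"grip":0.2,"tx":1.15,"ty":0,"tz":0,"turn":0},{"grip":0.2,"tx":1.26,"ty":0,"tz":0,"turn":0},{"grip":0.2,"tx":1.26,"ty":0,"tz":0,"turn":0},{"grip":0.2,"tx":1.26,"ty":0,"tz":0,"turn":0},{"grip":0.55,"tx":1.26,"ty":0,"tz":0,"turn":0},{"grip":0.55,"tx":1.26,"ty":0,"tz":0,"turn":0},{"grip":0.55,"tx":1.26,"ty":0,"tz":0,"turn":0},{"grip":0.55,"tx":1.26,"ty":0,"tz":0,"turn":0},{"grip":0.55,"tx":1.26,"ty":0,"tz":0,"turn":0}]'
python3 -c "
from h import *
go(635.2,218.2,70,4.7);go(442.1,189.7,70,20);go(442.1,189.7,5,20)"
```

```text
clock: 4.75
eef_pos: [634.7, 218.5, 9.2]
eef_rot: [0.515, 1.571, 0.597]
wrist_force: [-0.2, -0.3, -0.1]
finger_gap: 52.0
t4.8 pos [634.7 218.5   9.2] head 4.7 tilt [ 0.  0. -1.] j6 0.20 gap 52.0 F [-0.2 -0.3 -0.1] | tx,ty,tz [-1.52 -0.01  0.01] turn -0.00
t4.8 pos [634.7 218.5   9.2] head 4.7 tilt [ 0.  0. -1.] j6 0.20 gap 52.0 F [-0.2 -0.3 -0.1] | tx,ty,tz [-1.52 -0.32 -4.86] turn -2.55
t4.8 pos [634.7 218.5   9.2] head 4.7 tilt [ 0.  0. -1.] j6 0.20 gap 52.0 F [-0.2 -0.3 -0.1] | tx,ty,tz [ 0.1  -0.32 -4.86] turn -2.55
```

```bash
python3 -m jog '[{"grip":0.55,"tx":-0.5,"ty":0,"tz":0,"turn":0},{"grip":0.55,"tx":-1.2,"ty":0,"tz":0,"turn":0},{"grip":0.8,"tx":-1.5,"ty":0,"tz":-0.6,"turn":-0.5},{"grip":0.8,"tx":-1.5,"ty":-0.1,"tz":-1.4,"turn":-1},{"grip":0.8,"tx":-1.5,"ty":-0.15,"tz":-2.3,"turn":-1.5},{"grip":0.8,"tx":-1.5,"ty":-0.2,"tz":-3.2,"turn":-2},{"grip":0.8,"tx":-1.5,"ty":-0.25,"tz":-4,"turn":-2.5},{"grip":0.8,"tx":-1.5,"ty":-0.3,"tz":-4.6,"turn":-2.55},{"grip":0.8,"tx":-1.5,"ty":-0.32,"tz":-4.86,"turn":-2.55},{"grip":0.8,"tx":-1.5,"ty":-0.32,"tz":-4.86,"turn":-2.55},{"grip":0.8,"tx":-1.5,"ty":-0.32,"tz":-4.86,"turn":-2.55}]'
python3 -c "
from h import *
go(442.1,189.7,5,20)"
```

```text
clock: 5.67
eef_pos: [442.5, 190.0, 69.6]
eef_rot: [-0.008, 1.57, 0.341]
wrist_force: [0.7, -0.3, 0.6]
finger_gap: 75.4
t5.7 pos [442.5 190.   69.6] head 20.0 tilt [ 0.001  0.    -1.   ] j6 -0.02 gap 75.4 F [ 0.7 -0.3  0.6] | tx,ty,tz [ 1.61 -0.   -0.01] turn -0.00
```

```bash
python3 -m jog '[{"grip":0.8,"tx":0.6,"ty":0,"tz":0,"turn":0},{"grip":0.8,"tx":1.2,"ty":0,"tz":0,"turn":0},{"grip":0.8,"tx":1.5,"ty":0,"tz":0,"turn":0},{"grip":0.8,"tx":1.62,"ty":0,"tz":0,"turn":0},{"grip":0.8,"tx":1.62,"ty":0,"tz":0,"turn":0},{"grip":0.4,"tx":1.62,"ty":0,"tz":0,"turn":0},{"grip":0.4,"tx":1.62,"ty":0,"tz":0,"turn":0},{"grip":0.4,"tx":1.62,"ty":0,"tz":0,"turn":0},{"grip":0.4,"tx":1.62,"ty":0,"tz":0,"turn":0},{"grip":0.4,"tx":1.62,"ty":0,"tz":0,"turn":0},{"grip":0.4,"tx":1.62,"ty":0,"tz":0,"turn":0}]' 35
python3 -c "
from h import *
go(658.3,-239.3,90,9.2)"
```

```text
clock: 6.58
eef_pos: [442.4, 189.9, 4.8]
eef_rot: [-0.025, 1.57, 0.324]
wrist_force: [-0.1, -0.3, 4.6]
finger_gap: 45.4
t6.6 pos [442.4 189.9   4.8] head 20.0 tilt [ 0.001  0.    -1.   ] j6 -0.02 gap 45.4 F [-0.1 -0.3  4.6] | tx,ty,tz [ -2.13 -11.93   1.4 ] turn 1.80
```

```bash
python3 -m jog '[{"grip":0.4,"tx":-0.3,"ty":0,"tz":0,"turn":0},{"grip":0.4,"tx":-0.9,"ty":0,"tz":0,"turn":0},{"grip":0.4,"tx":-1.6,"ty":-0.2,"tz":0,"turn":0},{"grip":0.4,"tx":-2.1,"ty":-0.7,"tz":0.1,"turn":0},{"grip":0.4,"tx":-2.3,"ty":-1.3,"tz":0.2,"turn":0.2},{"grip":0.4,"tx":-2.3,"ty":-2,"tz":0.3,"turn":0.4},{"grip":0.4,"tx":-2.3,"ty":-2.8,"tz":0.4,"turn":0.6},{"grip":0.4,"tx":-2.3,"ty":-3.6,"tz":0.5,"turn":0.8},{"grip":0.4,"tx":-2.3,"ty":-4.4,"tz":0.6,"turn":1},{"grip":0.4,"tx":-2.3,"ty":-5.2,"tz":0.7,"turn":1.2},{"grip":0.4,"tx":-2.3,"ty":-6,"tz":0.8,"turn":1.4},{"grip":0.4,"tx":-2.3,"ty":-6.8,"tz":0.9,"turn":1.6}]'
python3 -c "
from h import *
go(658.3,-239.3,75,9.2)"
```

```text
clock: 7.58
eef_pos: [569.1, -55.1, 96.0]
eef_rot: [2.794, 1.57, 2.974]
wrist_force: [0.7, 0.4, -1.6]
finger_gap: 45.9
t7.6 pos [569.1 -55.1  96. ] head 10.3 tilt [-0.001  0.    -1.   ] j6 -0.34 gap 45.9 F [ 0.7  0.4 -1.6] | tx,ty,tz [ 0.52 -4.93  1.37] turn 0.19
```

```bash
python3 -m jog '[{"grip":0.4,"tx":0,"ty":-0.8,"tz":0.2,"turn":0.1},{"grip":0.4,"tx":0,"ty":-1.6,"tz":0.45,"turn":0.2},{"grip":0.4,"tx":0,"ty":-2.4,"tz":0.7,"turn":0.2},{"grip":0.4,"tx":0,"ty":-3.2,"tz":0.9,"turn":0.2},{"grip":0.4,"tx":0,"ty":-3.9,"tz":1.1,"turn":0.2},{"grip":0.4,"tx":0.1,"ty":-4.5,"tz":1.25,"turn":0.2},{"grip":0.4,"tx":0.3,"ty":-4.8,"tz":1.35,"turn":0.2},{"grip":0.4,"tx":0.5,"ty":-4.95,"tz":1.4,"turn":0.2},{"grip":0.4,"tx":0.5,"ty":-4.95,"tz":1.4,"turn":0.2},{"grip":0.4,"tx":0.5,"ty":-4.95,"tz":1.4,"turn":0.2}]'
python3 -c "
from h import *
go(658.3,-239.3,10.2,9.2)"
```

```text
clock: 8.42
eef_pos: [659.1, -237.4, 75.3]
eef_rot: [2.517, 1.569, 2.678]
wrist_force: [-0.2, 0.4, -1.7]
finger_gap: 45.6
t8.4 pos [ 659.1 -237.4   75.3] head 9.2 tilt [-0.002  0.001 -1.   ] j6 -0.56 gap 45.6 F [-0.2  0.4 -1.7] | tx,ty,tz [ 1.63 -0.05 -0.02] turn 0.00
```

```bash
python3 -m jog '[{"grip":0.4,"tx":0.5,"ty":-0.05,"tz":0,"turn":0},{"grip":0.4,"tx":1.1,"ty":-0.05,"tz":0,"turn":0},{"grip":0.4,"tx":1.5,"ty":-0.05,"tz":0,"turn":0},{"grip":0.4,"tx":1.63,"ty":-0.05,"tz":0,"turn":0},{"grip":0.4,"tx":1.63,"ty":-0.05,"tz":0,"turn":0},{"grip":0.4,"tx":1.63,"ty":-0.05,"tz":0,"turn":0},{"grip":0.68,"tx":1.63,"ty":-0.05,"tz":0,"turn":0},{"grip":0.68,"tx":1.63,"ty":-0.05,"tz":0,"turn":0},{"grip":0.68,"tx":1.63,"ty":-0.05,"tz":0,"turn":0},{"grip":0.68,"tx":1.63,"ty":-0.05,"tz":0,"turn":0},{"grip":0.68,"tx":1.63,"ty":-0.05,"tz":0,"turn":0}]'
python3 -c "
from h import *
go(432,-191.5,110,0);go(432,-191.5,20,0)"
```

```text
clock: 9.33
eef_pos: [660.1, -240.2, 11.3]
eef_rot: [-0.551, 1.57, -0.39]
wrist_force: [0.6, 0.4, 0.2]
finger_gap: 63.6
t9.3 pos [ 660.1 -240.2   11.3] head 9.2 tilt [ 0. -0. -1.] j6 -0.56 gap 63.6 F [0.6 0.4 0.2] | tx,ty,tz [-2.47  2.11 -5.43] turn 1.53
t9.3 pos [ 660.1 -240.2   11.3] head 9.2 tilt [ 0. -0. -1.] j6 -0.56 gap 63.6 F [0.6 0.4 0.2] | tx,ty,tz [-0.22  2.11 -5.43] turn 1.53
```

```bash
python3 -m jog '[{"grip":0.68,"tx":-0.6,"ty":0,"tz":0,"turn":0},{"grip":0.68,"tx":-1.4,"ty":0,"tz":0,"turn":0},{"grip":0.95,"tx":-2.2,"ty":0.2,"tz":-0.4,"turn":0.2},{"grip":0.95,"tx":-2.5,"ty":0.5,"tz":-1.2,"turn":0.5},{"grip":0.95,"tx":-2.5,"ty":0.8,"tz":-2.1,"turn":0.8},{"grip":0.95,"tx":-2.5,"ty":1.1,"tz":-3,"turn":1.1},{"grip":0.95,"tx":-2.5,"ty":1.5,"tz":-3.9,"turn":1.3},{"grip":0.95,"tx":-2.5,"ty":1.8,"tz":-4.7,"turn":1.5},{"grip":0.95,"tx":-2.5,"ty":2,"tz":-5.2,"turn":1.5},{"grip":0.95,"tx":-2.5,"ty":2.1,"tz":-5.4,"turn":1.5},{"grip":0.95,"tx":-2.5,"ty":2.1,"tz":-5.4,"turn":1.5}]' 
python3 -c "
from h import *
go(432.3,-191.5,20,0)"
```

```text
clock: 10.25
eef_pos: [432.7, -191.6, 111.7]
eef_rot: [-0.472, 1.57, -0.469]
wrist_force: [0.1, 1.1, -0.2]
finger_gap: 89.2
t10.2 pos [ 432.7 -191.6  111.7] head 0.2 tilt [ 0.001 -0.    -1.   ] j6 -0.50 gap 89.2 F [ 0.1  1.1 -0.2] | tx,ty,tz [ 2.29  0.   -0.01] turn 0.03
```

```bash
python3 -m jog '[{"grip":0.95,"tx":0.7,"ty":0,"tz":0,"turn":0},{"grip":0.95,"tx":1.4,"ty":0,"tz":0,"turn":0},{"grip":0.95,"tx":2,"ty":0,"tz":0,"turn":0},{"grip":0.95,"tx":2.27,"ty":0,"tz":0,"turn":0},{"grip":0.95,"tx":2.27,"ty":0,"tz":0,"turn":0},{"grip":0.4,"tx":2.27,"ty":0,"tz":0,"turn":0},{"grip":0.4,"tx":2.27,"ty":0,"tz":0,"turn":0},{"grip":0.4,"tx":2.27,"ty":0,"tz":0,"turn":0},{"grip":0.4,"tx":2.27,"ty":0,"tz":0,"turn":0},{"grip":0.4,"tx":2.27,"ty":0,"tz":0,"turn":0},{"grip":0.4,"tx":2.27,"ty":0,"tz":0,"turn":0},{"grip":0.4,"tx":2.27,"ty":0,"tz":0,"turn":0}]' 40
python3 -c "
from h import *
go(645.6,-160.3,95,9.2)"
```

```text
clock: 11.25
eef_pos: [433.1, -191.8, 20.6]
eef_rot: [-2.997, 1.57, -2.993]
wrist_force: [-3.7, -0.2, 6.2]
finger_gap: 49.6
t11.2 pos [ 433.1 -191.8   20.6] head 0.2 tilt [-0. -0. -1.] j6 -0.50 gap 49.6 F [-3.7 -0.2  6.2] | tx,ty,tz [-1.86  0.77  5.31] turn -1.50
```

```bash
python3 -m jog '[{"grip":0.4,"tx":-0.3,"ty":0,"tz":0,"turn":0},{"grip":0.4,"tx":-0.8,"ty":0,"tz":0,"turn":0},{"grip":0.4,"tx":-1.4,"ty":0.1,"tz":0.2,"turn":0},{"grip":0.4,"tx":-1.8,"ty":0.2,"tz":0.7,"turn":-0.3},{"grip":0.4,"tx":-1.85,"ty":0.3,"tz":1.4,"turn":-0.6},{"grip":0.4,"tx":-1.85,"ty":0.4,"tz":2.2,"turn":-0.9},{"grip":0.4,"tx":-1.85,"ty":0.5,"tz":3,"turn":-1.2},{"grip":0.4,"tx":-1.85,"ty":0.6,"tz":3.8,"turn":-1.5},{"grip":0.4,"tx":-1.85,"ty":0.7,"tz":4.5,"turn":-1.5},{"grip":0.4,"tx":-1.85,"ty":0.77,"tz":5,"turn":-1.5},{"grip":0.4,"tx":-1.85,"ty":0.77,"tz":5.3,"turn":-1.5},{"grip":0.4,"tx":-1.85,"ty":0.77,"tz":5.3,"turn":-1.5}]'
python3 -c "
from h import *
go(645.6,-160.3,25.9,9.2)"
```

```text
clock: 12.25
eef_pos: [646.4, -159.6, 93.0]
eef_rot: [2.523, 1.57, 2.684]
wrist_force: [-1.5, -0.2, -4.3]
finger_gap: 50.1
t12.2 pos [ 646.4 -159.6   93. ] head 9.3 tilt [-0.001  0.    -1.   ] j6 -0.46 gap 50.1 F [-1.5 -0.2 -4.3] | tx,ty,tz [ 1.68 -0.02 -0.02] turn 0.01
```

```bash
python3 -m jog '[{"grip":0.4,"tx":0.5,"ty":0,"tz":0,"turn":0},{"grip":0.4,"tx":1.1,"ty":0,"tz":0,"turn":0},{"grip":0.4,"tx":1.5,"ty":0,"tz":0,"turn":0},{"grip":0.4,"tx":1.65,"ty":0,"tz":0,"turn":0},{"grip":0.4,"tx":1.7,"ty":0,"tz":0,"turn":0},{"grip":0.4,"tx":1.7,"ty":0,"tz":0,"turn":0},{"grip":0.72,"tx":1.7,"ty":0,"tz":0,"turn":0},{"grip":0.72,"tx":1.7,"ty":0,"tz":0,"turn":0},{"grip":0.72,"tx":1.7,"ty":0,"tz":0,"turn":0},{"grip":0.72,"tx":1.7,"ty":0,"tz":0,"turn":0},{"grip":0.72,"tx":1.7,"ty":0,"tz":0,"turn":0}]'
python3 -c "
from h import *
go(454.3,-306,150,0);go(454.3,-306,55,0)"
```

```text
clock: 13.17
eef_pos: [645.4, -160.3, 26.7]
eef_rot: [-0.434, 1.57, -0.273]
wrist_force: [1.0, -0.0, 0.3]
finger_gap: 67.7
t13.2 pos [ 645.4 -160.3   26.7] head 9.2 tilt [ 0.001 -0.    -1.   ] j6 -0.46 gap 67.7 F [ 1.  -0.   0.3] | tx,ty,tz [-3.09 -2.83 -5.3 ] turn 1.53
t13.2 pos [ 645.4 -160.3   26.7] head 9.2 tilt [ 0.001 -0.    -1.   ] j6 -0.46 gap 67.7 F [ 1.  -0.   0.3] | tx,ty,tz [-0.71 -2.83 -5.3 ] turn 1.53
```

```bash
python3 -m jog '[{"grip":0.72,"tx":-0.6,"ty":0,"tz":0,"turn":0},{"grip":0.72,"tx":-1.4,"ty":0,"tz":0,"turn":0},{"grip":0.72,"tx":-2.2,"ty":0,"tz":0,"turn":0},{"grip":0.8,"tx":-2.9,"ty":-0.2,"tz":-0.4,"turn":0.2},{"grip":0.8,"tx":-3.1,"ty":-0.6,"tz":-1.1,"turn":0.5},{"grip":0.8,"tx":-3.1,"ty":-1,"tz":-1.9,"turn":0.8},{"grip":0.8,"tx":-3.1,"ty":-1.4,"tz":-2.7,"turn":1.1},{"grip":0.8,"tx":-3.1,"ty":-1.9,"tz":-3.5,"turn":1.3},{"grip":0.8,"tx":-3.1,"ty":-2.3,"tz":-4.3,"turn":1.5},{"grip":0.8,"tx":-3.1,"ty":-2.7,"tz":-5,"turn":1.5},{"grip":0.8,"tx":-3.1,"ty":-2.83,"tz":-5.3,"turn":1.5},{"grip":0.8,"tx":-3.1,"ty":-2.83,"tz":-5.3,"turn":1.5}]' 
python3 - <<'E'
from h import *
go(454.3,-306,55,0)
t=manip.camera("top"); cv2.imwrite("pics/t2.png",cv2.resize(t["image"][125:275,285:525],None,fx=3.3,fy=3.3,interpolation=cv2.INTER_CUBIC)[:,:,::-1])
print(ray(t,[490,210],150))
E
```

```text
clock: 14.17
eef_pos: [452.5, -307.3, 150.7]
eef_rot: [-0.911, 1.57, -0.91]
wrist_force: [0.1, 0.2, 0.7]
finger_gap: 75.5
t14.2 pos [ 452.5 -307.3  150.7] head 0.0 tilt [ 0. -0. -1.] j6 -0.66 gap 75.5 F [0.1 0.2 0.7] | tx,ty,tz [2.39 0.03 0.05] turn 0.01
[[ 492.90324812 -453.62251578  150.        ]]
```

View pics/t2.png

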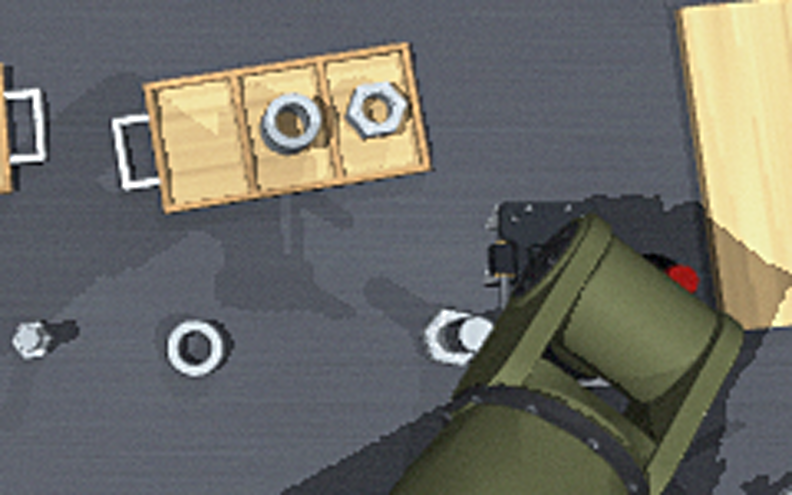

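The sleeve (293,122) and large nut (378,108) sit in the middle and far bays; the collar (196,348) is undisturbed; the bottle is well clear. Now the long bolt.

```bash
python3 -m jog '[{"grip":0.8,"tx":0.6,"ty":0,"tz":0.03,"turn":0},{"grip":0.8,"tx":1.2,"ty":0,"tz":0.03,"turn":0},{"grip":0.8,"tx":1.9,"ty":0.02,"tz":0.03,"turn":0},{"grip":0.8,"tx":2.3,"ty":0.02,"tz":0.03,"turn":0},{"grip":0.8,"tx":2.4,"ty":0.02,"tz":0.03,"turn":0},{"grip":0.2,"tx":2.4,"ty":0.02,"tz":0.03,"turn":0},{"grip":0.2,"tx":2.4,"ty":0.02,"tz":0.03,"turn":0},{"grip":0.2,"tx":2.4,"ty":0.02,"tz":0.03,"turn":0},{"grip":0.2,"tx":2.4,"ty":0.02,"tz":0.03,"turn":0},{"grip":0.2,"tx":2.4,"ty":0.02,"tz":0.03,"turn":0},{"grip":0.2,"tx":2.4,"ty":0.02,"tz":0.03,"turn":0},{"grip":0.2,"tx":2.4,"ty":0.02,"tz":0.03,"turn":0}]' 45
python3 -c "
from h import *
go(633,-81.3,150,9.2)"
```

```text
clock: 15.22
eef_pos: [455.2, -305.1, 54.6]
eef_rot: [-0.853, 1.57, -0.85]
wrist_force: [-4.8, -0.3, 2.9]
finger_gap: 31.6
t15.2 pos [ 455.2 -305.1   54.6] head 0.2 tilt [ 0. -0. -1.] j6 -0.66 gap 31.6 F [-4.8 -0.3  2.9] | tx,ty,tz [-2.39  5.58  4.46] turn -1.50
```

```bash
python3 -m jog '[{"grip":0.2,"tx":0,"ty":0,"tz":0,"turn":0},{"grip":0.2,"tx":0,"ty":0,"tz":0,"turn":0},{"grip":0.2,"tx":0,"ty":0,"tz":0,"turn":0},{"grip":0.2,"tx":0,"ty":0,"tz":0,"turn":0},{"grip":0.2,"tx":-0.2,"ty":0,"tz":0,"turn":0},{"grip":0.2,"tx":-0.6,"ty":0,"tz":0,"turn":0},{"grip":0.2,"tx":-1.1,"ty":0,"tz":0,"turn":0},{"grip":0.2,"tx":-1.6,"ty":0,"tz":0,"turn":0},{"grip":0.2,"tx":-2,"ty":0,"tz":0,"turn":0},{"grip":0.2,"tx":-2.2,"ty":0,"tz":0,"turn":0},{"grip":0.2,"tx":-2.2,"ty":0,"tz":0,"turn":0}]' 45
python3 -c "
from h import *
go(633,-81.3,143,9.2)"
```

```text
clock: 16.13
eef_pos: [455.7, -305.3, 143.7]
eef_rot: [-0.607, 1.569, -0.603]
wrist_force: [-0.4, -0.3, -5.5]
finger_gap: 29.5
t16.1 pos [ 455.7 -305.3  143.7] head 0.2 tilt [ 0.002 -0.001 -1.   ] j6 -0.66 gap 29.5 F [-0.4 -0.3 -5.5] | tx,ty,tz [0.02 5.58 4.45] turn -1.50
```

```bash
python3 -m jog '[{"grip":0.2,"tx":0,"ty":0.2,"tz":0.15,"turn":-0.1},{"grip":0.2,"tx":0,"ty":0.6,"tz":0.5,"turn":-0.3},{"grip":0.2,"tx":0,"ty":1.1,"tz":0.9,"turn":-0.5},{"grip":0.2,"tx":0,"ty":1.7,"tz":1.4,"turn":-0.7},{"grip":0.2,"tx":0,"ty":2.3,"tz":1.9,"turn":-0.9},{"grip":0.2,"tx":0,"ty":2.9,"tz":2.4,"turn":-1.1},{"grip":0.2,"tx":0,"ty":3.5,"tz":2.9,"turn":-1.3},{"grip":0.2,"tx":0,"ty":4.1,"tz":3.4,"turn":-1.5},{"grip":0.2,"tx":0,"ty":4.7,"tz":3.8,"turn":-1.5},{"grip":0.2,"tx":0,"ty":5.2,"tz":4.2,"turn":-1.5},{"grip":0.2,"tx":0,"ty":5.5,"tz":4.4,"turn":-1.5},{"grip":0.2,"tx":0,"ty":5.58,"tz":4.45,"turn":-1.5}]'
python3 -c "
from h import *
go(633,-81.3,60.2,9.2)"
```

```text
clock: 17.13
eef_pos: [632.9, -78.5, 140.4]
eef_rot: [2.616, 1.568, 2.779]
wrist_force: [0.6, -0.4, -6.4]
finger_gap: 29.3
t17.1 pos [632.9 -78.5 140.4] head 9.4 tilt [-0.002  0.001 -1.   ] j6 -0.34 gap 29.3 F [ 0.6 -0.4 -6.4] | tx,ty,tz [ 2.   -0.07 -0.  ] turn 0.03
```

```bash
python3 -m jog '[{"grip":0.2,"tx":0.1,"ty":-0.05,"tz":0,"turn":0},{"grip":0.2,"tx":0.5,"ty":-0.05,"tz":0,"turn":0},{"grip":0.2,"tx":1,"ty":-0.05,"tz":0,"turn":0},{"grip":0.2,"tx":1.5,"ty":-0.05,"tz":0,"turn":0},{"grip":0.2,"tx":1.8,"ty":-0.05,"tz":0,"turn":0},{"grip":0.2,"tx":1.95,"ty":-0.05,"tz":0,"turn":0},{"grip":0.2,"tx":2.02,"ty":-0.05,"tz":0,"turn":0},{"grip":0.2,"tx":2.05,"ty":-0.05,"tz":0,"turn":0},{"grip":0.2,"tx":2.05,"ty":-0.05,"tz":0,"turn":0},{"grip":0.2,"tx":2.05,"ty":-0.05,"tz":0,"turn":0}]'
python3 -c "
from h import *
go(633,-81.3,60.2,9.2)"
```

```text
clock: 17.97
eef_pos: [633.2, -83.3, 61.3]
eef_rot: [-0.362, 1.569, -0.202]
wrist_force: [-0.2, -0.9, -5.8]
finger_gap: 29.4
t18.0 pos [633.2 -83.3  61.3] head 9.2 tilt [ 0.001 -0.    -1.   ] j6 -0.35 gap 29.4 F [-0.2 -0.9 -5.8] | tx,ty,tz [0.03 0.05 0.  ] turn -0.00
```

```bash
python3 -m jog '[{"grip":0.2,"tx":0.02,"ty":0,"tz":0,"turn":0},{"grip":0.2,"tx":0.035,"ty":0,"tz":0,"turn":0},{"grip":0.2,"tx":0.035,"ty":0,"tz":0,"turn":0},{"grip":0.6,"tx":0.035,"ty":0,"tz":0,"turn":0},{"grip":0.6,"tx":0.035,"ty":0,"tz":0,"turn":0},{"grip":0.6,"tx":0.035,"ty":0,"tz":0,"turn":0},{"grip":0.6,"tx":0.035,"ty":0,"tz":0,"turn":0},{"grip":0.6,"tx":0.035,"ty":0,"tz":0,"turn":0},{"grip":0.6,"tx":-0.6,"ty":0,"tz":0,"turn":0},{"grip":0.6,"tx":-1.3,"ty":0,"tz":0,"turn":0},{"grip":0.6,"tx":-1.8,"ty":0,"tz":0,"turn":0},{"grip":0.6,"tx":-2,"ty":0,"tz":0,"turn":0}]'
python3 -c "
from h import *
go(454,70.2,110,0);go(454,70.2,30,0)"
```

```text
clock: 18.97
eef_pos: [633.8, -83.4, 143.6]
eef_rot: [-0.348, 1.566, -0.187]
wrist_force: [0.7, -0.4, 1.0]
finger_gap: 56.1
t19.0 pos [633.8 -83.4 143.6] head 9.2 tilt [ 0.004 -0.001 -1.   ] j6 -0.35 gap 56.1 F [ 0.7 -0.4  1. ] | tx,ty,tz [ 0.82  4.51 -3.83] turn 1.53
t19.0 pos [633.8 -83.4 143.6] head 9.2 tilt [ 0.004 -0.001 -1.   ] j6 -0.35 gap 56.1 F [ 0.7 -0.4  1. ] | tx,ty,tz [ 2.82  4.51 -3.84] turn 1.53
```

```bash
python3 -m jog '[{"grip":0.6,"tx":0,"ty":0.5,"tz":-0.4,"turn":0.2},{"grip":0.6,"tx":0,"ty":1.1,"tz":-0.9,"turn":0.4},{"grip":0.7,"tx":0,"ty":1.7,"tz":-1.4,"turn":0.7},{"grip":0.7,"tx":0.1,"ty":2.3,"tz":-1.9,"turn":1},{"grip":0.7,"tx":0.2,"ty":2.9,"tz":-2.5,"turn":1.2},{"grip":0.7,"tx":0.4,"ty":3.5,"tz":-3,"turn":1.4},{"grip":0.7,"tx":0.6,"ty":4,"tz":-3.4,"turn":1.53},{"grip":0.7,"tx":0.7,"ty":4.4,"tz":-3.7,"turn":1.53},{"grip":0.7,"tx":0.8,"ty":4.5,"tz":-3.83,"turn":1.53},{"grip":0.7,"tx":0.8,"ty":4.5,"tz":-3.83,"turn":1.53},{"grip":0.7,"tx":0.8,"ty":4.5,"tz":-3.83,"turn":1.53}]'
python3 -c "
from h import *
go(454,70.2,22,0)"
```

```text
clock: 19.88
eef_pos: [453.2, 69.7, 108.2]
eef_rot: [-0.81, 1.571, -0.809]
wrist_force: [0.4, 0.6, 0.3]
finger_gap: 65.8
t19.9 pos [453.2  69.7 108.2] head 0.0 tilt [ 0. -0. -1.] j6 0.07 gap 65.8 F [0.4 0.6 0.3] | tx,ty,tz [2.15 0.01 0.02] turn 0.01
```

```bash
python3 -m jog '[{"grip":0.7,"tx":0.6,"ty":0,"tz":0.02,"turn":0},{"grip":0.7,"tx":1.2,"ty":0,"tz":0.02,"turn":0},{"grip":0.7,"tx":1.8,"ty":0,"tz":0.02,"turn":0},{"grip":0.7,"tx":2.1,"ty":0,"tz":0.02,"turn":0},{"grip":0.7,"tx":2.15,"ty":0,"tz":0.02,"turn":0},{"grip":0.1,"tx":2.15,"ty":0,"tz":0.02,"turn":0},{"grip":0.1,"tx":2.15,"ty":0,"tz":0.02,"turn":0},{"grip":0.1,"tx":2.15,"ty":0,"tz":0.02,"turn":0},{"grip":0.1,"tx":2.15,"ty":0,"tz":0.02,"turn":0},{"grip":0.1,"tx":2.15,"ty":0,"tz":0.02,"turn":0},{"grip":0.1,"tx":2.15,"ty":0,"tz":0.02,"turn":0},{"grip":0.1,"tx":2.15,"ty":0,"tz":0.02,"turn":0}]' 30
python3 -c "
from h import *
go(642,138.6,90,4.7)"
```

```text
clock: 20.88
eef_pos: [453.6, 70.0, 22.5]
eef_rot: [-0.004, 1.571, -0.003]
wrist_force: [-1.3, -0.6, 0.8]
finger_gap: 22.5
t20.9 pos [453.6  70.   22.5] head 0.0 tilt [ 0. -0. -1.] j6 0.07 gap 22.5 F [-1.3 -0.6  0.8] | tx,ty,tz [-1.69  1.71  4.71] turn -0.78
```

Still closing; hold a few rows, then lift and move.

```bash
python3 -m jog '[{"grip":0.1,"tx":0,"ty":0,"tz":0,"turn":0},{"grip":0.1,"tx":0,"ty":0,"tz":0,"turn":0},{"grip":0.1,"tx":0,"ty":0,"tz":0,"turn":0},{"grip":0.1,"tx":0,"ty":0,"tz":0,"turn":0},{"grip":0.1,"tx":-0.2,"ty":0,"tz":0,"turn":0},{"grip":0.1,"tx":-0.6,"ty":0,"tz":0,"turn":0},{"grip":0.1,"tx":-1.1,"ty":0,"tz":0.1,"turn":0},{"grip":0.1,"tx":-1.5,"ty":0.1,"tz":0.3,"turn":0},{"grip":0.1,"tx":-1.7,"ty":0.3,"tz":0.7,"turn":0},{"grip":0.1,"tx":-1.7,"ty":0.5,"tz":1.3,"turn":-0.2},{"grip":0.1,"tx":-1.7,"ty":0.7,"tz":1.9,"turn":-0.4},{"grip":0.1,"tx":-1.7,"ty":0.9,"tz":2.5,"turn":-0.6}]'
python3 -c "
from h import *
go(642,138.6,90,4.7)"
```

```text
clock: 21.88
eef_pos: [554.6, 106.4, 90.8]
eef_rot: [0.009, 1.57, 0.073]
wrist_force: [-0.0, -0.5, -1.2]
finger_gap: 19.4
t21.9 pos [554.6 106.4  90.8] head 3.7 tilt [ 0.001  0.    -1.   ] j6 0.06 gap 19.4 F [-0.  -0.5 -1.2] | tx,ty,tz [0.02 0.66 2.23] turn -0.17
```

```bash
python3 -m jog '[{"grip":0.1,"tx":0,"ty":0.2,"tz":0.6,"turn":-0.1},{"grip":0.1,"tx":0,"ty":0.4,"tz":1.2,"turn":-0.15},{"grip":0.1,"tx":0,"ty":0.55,"tz":1.7,"turn":-0.15},{"grip":0.1,"tx":0,"ty":0.65,"tz":2.1,"turn":-0.15},{"grip":0.1,"tx":0,"ty":0.65,"tz":2.2,"turn":-0.15},{"grip":0.1,"tx":0.2,"ty":0.65,"tz":2.2,"turn":-0.15},{"grip":0.1,"tx":0.6,"ty":0.65,"tz":2.2,"turn":-0.15},{"grip":0.1,"tx":1.1,"ty":0.65,"tz":2.2,"turn":-0.15},{"grip":0.1,"tx":1.4,"ty":0.65,"tz":2.2,"turn":-0.15},{"grip":0.1,"tx":1.52,"ty":0.65,"tz":2.2,"turn":-0.15},{"grip":0.1,"tx":1.55,"ty":0.65,"tz":2.2,"turn":-0.15},{"grip":0.1,"tx":1.55,"ty":0.65,"tz":2.2,"turn":-0.15}]'
python3 -c "
from h import *
go(642,138.6,27.3,4.7)"
```

```text
clock: 22.88
eef_pos: [639.6, 137.4, 28.5]
eef_rot: [0.098, 1.571, 0.176]
wrist_force: [0.3, 0.1, -1.3]
finger_gap: 19.7
t22.9 pos [639.6 137.4  28.5] head 4.5 tilt [ 0.  0. -1.] j6 0.08 gap 19.7 F [ 0.3  0.1 -1.3] | tx,ty,tz [0.03 0.03 0.06] turn -0.03
```

```bash
python3 -m jog '[{"grip":0.1,"tx":0.02,"ty":0,"tz":0,"turn":0},{"grip":0.1,"tx":0.03,"ty":0,"tz":0,"turn":0},{"grip":0.1,"tx":0.03,"ty":0,"tz":0,"turn":0},{"grip":0.5,"tx":0.03,"ty":0,"tz":0,"turn":0},{"grip":0.5,"tx":0.03,"ty":0,"tz":0,"turn":0},{"grip":0.5,"tx":0.03,"ty":0,"tz":0,"turn":0},{"grip":0.5,"tx":0.03,"ty":0,"tz":0,"turn":0},{"grip":0.5,"tx":0.03,"ty":0,"tz":0,"turn":0},{"grip":0.5,"tx":-0.6,"ty":0,"tz":0,"turn":0},{"grip":0.5,"tx":-1.4,"ty":0,"tz":0,"turn":0},{"grip":0.5,"tx":-2.2,"ty":0,"tz":0,"turn":0},{"grip":0.5,"tx":-3,"ty":0,"tz":0,"turn":0}]'
python3 -c "
from h import *
go(350,0,200)"
```

```text
clock: 23.88
eef_pos: [639.5, 137.5, 149.7]
eef_rot: [-3.03, 1.571, -2.951]
wrist_force: [0.6, 0.6, -0.4]
finger_gap: 47.0
t23.9 pos [639.5 137.5 149.7] head 4.5 tilt [-0. -0. -1.] j6 0.08 gap 47.0 F [ 0.6  0.6 -0.4] | tx,ty,tz [-1.26 -2.86 -7.49] turn 0.00
```

Retreat and look.

```bash
python3 -m jog '[{"grip":0.5,"tx":-0.8,"ty":0,"tz":0,"turn":0},{"grip":0.5,"tx":-1.3,"ty":-0.4,"tz":-0.8,"turn":0},{"grip":0.5,"tx":-1.3,"ty":-0.7,"tz":-1.6,"turn":0},{"grip":0.5,"tx":-1.3,"ty":-1,"tz":-2.4,"turn":0},{"grip":0.5,"tx":-1.3,"ty":-1.3,"tz":-3.2,"turn":0},{"grip":0.5,"tx":-1.3,"ty":-1.6,"tz":-4,"turn":0},{"grip":0.5,"tx":-1.3,"ty":-1.9,"tz":-4.8,"turn":0},{"grip":0.5,"tx":-1.3,"ty":-2.2,"tz":-5.6,"turn":0},{"grip":0.5,"tx":-1.3,"ty":-2.5,"tz":-6.3,"turn":0},{"grip":0.5,"tx":-1.3,"ty":-2.8,"tz":-6.9,"turn":0},{"grip":0.5,"tx":-1.3,"ty":-2.9,"tz":-7.2,"turn":0},{"grip":0.5,"tx":-1.3,"ty":-2.9,"tz":-7.2,"turn":0}]'
python3 - <<'E'
from h import *
import pickle
t=manip.camera("top"); s=manip.camera("scene"); pickle.dump((t,s),open("c9.pkl","wb"))
cv2.imwrite("pics/t3.png",cv2.resize(t["image"][120:270,140:440],None,fx=2.66,fy=2.66,interpolation=cv2.INTER_CUBIC)[:,:,::-1])
cv2.imwrite("pics/s3.png",cv2.resize(s["image"][125:335,185:435],None,fx=2.85,fy=2.85,interpolation=cv2.INTER_CUBIC)[:,:,::-1])
t0=pickle.load(open("c0.pkl","rb"))[0]
d=cv2.absdiff(t["image"],t0["image"]).max(2)
for n,r in dict(collar=(325,215,362,245),bottle=(460,198,500,224),hammer=(143,150,183,252)).items():
    print(n,(d[r[1]:r[3],r[0]:r[2]]>60).mean().round(3))
E
```

```text
clock: 24.88
eef_pos: [360.4, -1.4, 200.7]
eef_rot: [-0.283, 1.57, -0.205]
wrist_force: [-0.1, -0.1, -0.0]
finger_gap: 47.0
collar 0.023
bottle 0.0
hammer 0.0
```

View pics/t3.png

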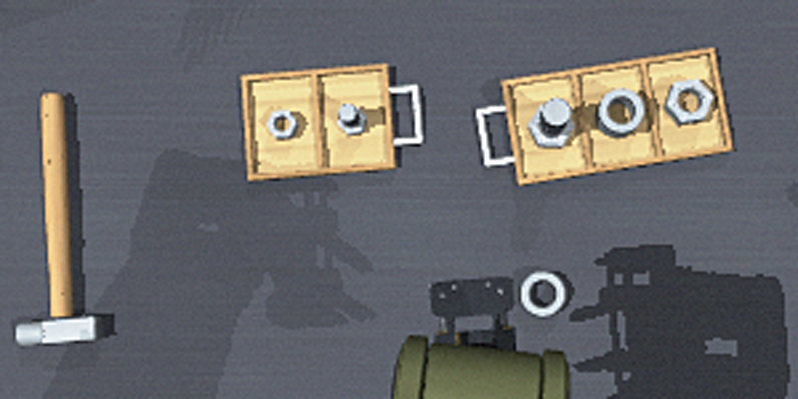

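View pics/s3.png

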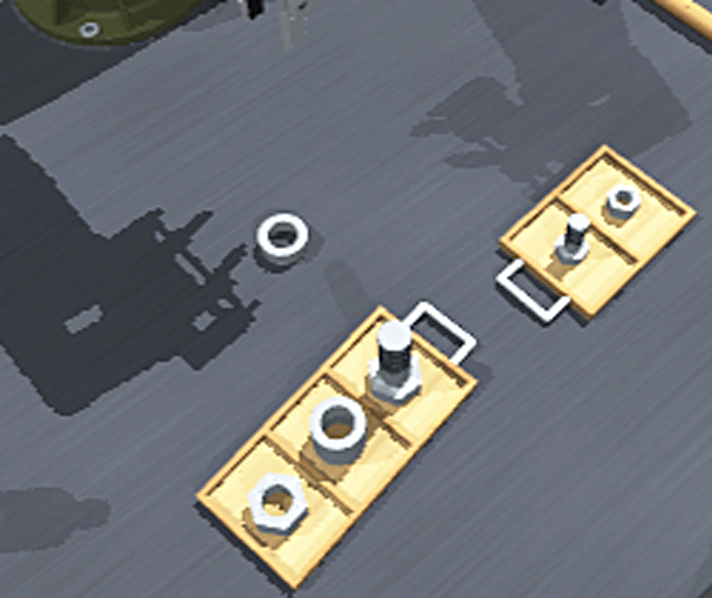

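```bash
python3 - <<'E'
from h import *
import pickle
t,s=pickle.load(open("c9.pkl","rb"))
T=lambda a:(np.array(a)+.5)/2.66-.5+[140,120]
S=lambda a:(np.array(a)+.5)/2.85-.5+[185,125]
C={2:([636.8,180.8],[640.5,175.9],4.7),3:([644.1,-158.9],[647.1,-161.7],9.2)}
for n,k,z,a,b in [("lb",3,105,(555,115),(394,336)),("slv",3,50,(621,110),(337,425)),("ln",3,29,(689,101),(277,502)),("sb",2,65,(350,113),(577,222)),("sn",2,23,(283,124),(623,199))]:
    h=np.radians(C[k][2]); A=np.array([[np.cos(h),np.sin(h)],[-np.sin(h),np.cos(h)]])
    print(n,(A@(ray(t,T(a),z)[0,:2]-C[k][0])).round(1),(A@(ray(s,S(b),z)[0,:2]-C[k][1])).round(1))
E
```

```text
lb [-3.7 79.4] [-1.2 75.7]
slv [-0.3  0.9] [-0.1 -2.1]
ln [  1.2 -79.8] [  1.7 -82. ]
sb [ -3. -42.] [ -4.1 -39.4]
sn [-1.2 38.1] [-1.4 38.8]
```

All five parts are within 5 mm of their bay centres in both cameras. I'm handing the job in.

```bash
python3 -c "
from cell import manip
print(manip.sign_off(), manip.read_state()['clock'])"
```

```text
the job is handed in; nothing more can be done
the job is handed in; nothing more can be done
```

Both kits are made up and the job is handed in, at about 25 s on the robot's clock against the 106 s limit. Counting from the handle, the three-bay tray holds the long bolt, the sleeve and the large nut; the two-bay tray holds the short bolt and the small nut.

- **Position:** In the final pictures all five parts stand upright, each in its own bay. Both cameras put every part within 5 mm of its bay centre.
- **Bystanders:** The bottle and hammer areas of the overhead picture showed no change. The collar area changed in 2.3% of its pixels, which I put down to the arm's shadow; its measured spot in the side view is the same as at the start.
- **Disagreements:** The two fixed cameras differed by about 3–6 mm in absolute position. For the nuts I used the wrist camera, where their sizes came out right; for the other parts and the trays I used an average. I judged uprightness and seating on the bay floor by eye only, and the hand-in gives no verdict.

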